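# Rake the wooden sticks into a snug row in the drawer tray

## Task

Pick up the wooden rake and use it, never your fingers, to comb the four scattered sticks in the tray sideways until they lie parallel in one closed row against the sliding divider, and press the row firmly together without making the divider slip along. Then rake their ends up against the tray's far wall (the one away from the robot) so that the row sits snug in that corner, and stand the rake back on its tines on the cabinet top, clear of the tray. Leave the canister, tumbler and ramekins alone.

Things in the scene. Friction and masses are not known exactly. Their poses are not given: they have to be found in the camera images.
- tray: Grey open tray, fixed on the cabinet top, outside 242 (x) x 322 (y) x 25 mm high, walls 6 mm, floor 5 mm thick. Origin: centre of its underside, at table height. Its x axis points away from the robot to the far wall, inner face at x = +115 mm (near wall's at -115 mm); the side walls' inner faces are at y = +155 and -155 mm.
- divider_face (a point): Mid-face, 16 mm above the table, of the tray's white divider: upright strip 228 mm along tray x, 8 mm thick, top 28 mm above the table. The face looks to tray -y, where the sticks lie; axes as the tray's. Its place along y varies. Held by friction only: slips to +y at about 14 N and must stay within 4 mm of where it was; a firm press is over 3 N on it.
- rod1: Plain square-section wooden stick lying loose on the tray floor, 120 mm long, roughly sawn: anything from 10 to 16 mm thick, the four differ and the thickness of each is not known. Origin in the middle of its underside, x axis along its length. It starts within 20 degrees of the tray's x axis, on the -y side of the divider.
- rod2: Plain square-section wooden stick lying loose on the tray floor, 120 mm long, roughly sawn: anything from 10 to 16 mm thick, the four differ and the thickness of each is not known. Origin in the middle of its underside, x axis along its length. It starts within 20 degrees of the tray's x axis, on the -y side of the divider.
- rod3: Plain square-section wooden stick lying loose on the tray floor, 120 mm long, roughly sawn: anything from 10 to 16 mm thick, the four differ and the thickness of each is not known. Origin in the middle of its underside, x axis along its length. It starts within 20 degrees of the tray's x axis, on the -y side of the divider.
- rod4: Plain square-section wooden stick lying loose on the tray floor, 120 mm long, roughly sawn: anything from 10 to 16 mm thick, the four differ and the thickness of each is not known. Origin in the middle of its underside, x axis along its length. It starts within 20 degrees of the tray's x axis, on the -y side of the divider.
- rake_handle (a point): Mid-handle, 54 mm above the tine tips, of a wooden rake standing on its tines left or right of the tray. 112 mm long (x), 26 thick (y), 72 high, about 120 g; both long faces flat and alike. Nine tines 8 mm wide, 5 mm apart, 26 thick, 30 long, tips down; a bar above to 42 mm; then a handle block 64 mm long (x), 26 thick (y). z up.
- canister: Bystander: stainless canister with a clip-on lid, 100 mm across, 122 mm high; origin under its centre.
- tumbler: Bystander: squat glass tumbler, 76 mm across, 80 mm high; origin under its centre.
- ramekin_a: Bystander: ceramic ramekin, 84 mm across, 45 mm high; origin under its centre; it stands on the other side of the tray from the rake.
- ramekin_b: Bystander: a second like ramekin, beyond the tray; origin under its centre.
Not all that is in view belongs to the job. Leave any blue look-alike of the rod4 alone. What is shaped like the rod1 but pink is not meant.

How it is judged (in metres and radians):
On the way, in this order (a step that is already met when the one before it is completed fails the run):
1. the four sticks lie parallel and closed up against the divider, and the row is pressed against it with more than 3 N (angle between the x axis of each of rod1, rod2, rod3, rod4 and the x axis of tray, either way round below 0.07 rad and z of each of rod1, rod2, rod3, rod4 in the frame of tray below 0.009 m and y of rod1 in the frame of divider_face between -0.04625 and 0 m and y of rod2 in the frame of divider_face between -0.04475 and 0 m and y of rod3 in the frame of divider_face between -0.0465 and 0 m and y of rod4 in the frame of divider_face between -0.04575 and 0 m and (contact force between divider and rod1 above 3 N or contact force between divider and rod2 above 3 N or contact force between divider and rod3 above 3 N or contact force between divider and rod4 above 3 N)), for 0.15 s.
2. the far ends of all four sticks are against the tray's far wall (angle between the x axis of each of rod1, rod2, rod3, rod4 and the x axis of tray, either way round below 0.07 rad and x of each of rod1, rod2, rod3, rod4 in the frame of tray above 0.05 m), for 0.15 s.
At the end, for the whole second after the job is handed in: Sticks flat, within 4 degrees of the tray's x axis, in one row against the divider with at most 8 mm of gaps in all, far ends within 5 mm of the far wall; divider within 4 mm of its start; rake released, upright on its tines outside the tray; all at rest (all of step 2 and z of each of rod1, rod2, rod3, rod4 in the frame of tray below 0.009 m and y of rod1 in the frame of divider_face between -0.04825 and 0 m and y of rod2 in the frame of divider_face between -0.04675 and 0 m and y of rod3 in the frame of divider_face between -0.0485 and 0 m and y of rod4 in the frame of divider_face between -0.04775 and 0 m and (x of rake_handle in the frame of tray above 0.14 m or x of rake_handle in the frame of tray below -0.14 m or y of rake_handle in the frame of tray above 0.18 m or y of rake_handle in the frame of tray below -0.18 m) and height (world z) of rake_handle between 0.048 and 0.06 m and angle between rake_handle's own z axis and vertical below 0.1 rad and linear speed of each of rake, rod1, rod2, rod3, rod4 below 0.02 m/s); the robot touches nothing.
It fails at once if the divider is shoved more than 4 mm along from where it stood (distance of divider_face from where it was at the start of the episode above 0.004 m).
It fails at once if a stick is touched by the fingers (contact force between the fingers and rod1 above 0.3 N or contact force between the fingers and rod2 above 0.3 N or contact force between the fingers and rod3 above 0.3 N or contact force between the fingers and rod4 above 0.3 N).
It fails at once if the canister, the tumbler or a ramekin is shifted more than 15 mm or tipped (distance of any of canister, tumbler, ramekin_a, ramekin_b from where it was at the start of the episode above 0.015 m or angle between any of canister, tumbler, ramekin_a, ramekin_b's own z axis and vertical above 0.2 rad).
It also fails if it takes over 72 s, if anything falls off the work surface, if the arm or the gripper's body presses on something with over 40 N, if the wrist force passes 120 N, or if a joint passes its speed limit or range.

## Robot

A 6-joint arm with a two-finger parallel gripper is mounted at the origin on the work surface. World frame = base frame: x ahead of the robot, y to its left, z up, the work surface at z = 0. Lengths are in mm, angles in rad, forces in N, time in s.
With the tool pointing down it reaches from about 350 to 875 mm from the base axis. Payload 4.2 kg.
Tool frame: the origin (TCP) lies at the centre of the arm's flange, where the gripper is bolted on; the fingertips stand 182 mm ahead of it and the grasp point (between the pads) lies ctrl.hold_point_z ahead of it (ctrl.hold_point_z is the distance from the TCP to the grasp point, in mm); z points along the fingers, y is the line along which they close (so a half turn about z gives the same grasp; the last joint's range is limited). The gripper opens to 87 mm and grips with 3 to 60 N. Pads are 19 mm wide; open, the fingers measure 117 mm over their backs; the gripper's body (75 mm by 190 mm) begins 51 mm behind the grasp point.
Start: joints at [-0.863, 0.385, 0.008, 0, -1.194, -0.259], TCP at [271.19, -563.077, 404.75] pointing down, gripper open.
Joint ranges: [-3.14, 3.14], [-1.21, 2.06], [-1.07, 1.41], [-3.16, 2.05], [-2.99, -0.16], [-3.1, 3.1]. Speed limits (rad/s): [2.79, 2.79, 3.14, 3.14, 3.14, 3.14].

## Interface

Orientations are given as a unit quaternion [w, x, y, z].
In Python, from rig import ctrl gives the robot as it stands.
- The arm moves only by the tool servo_tool, never from a script. Its argument "commands" is text: rows parted by semicolons, each of 4 numbers parted by spaces: the shift along the world's x, y, z in mm, then the turn about the world's z in rad. A call has 1 to 10 rows; each row is the pose to reach, as a shift and turn from the pose commanded when the call began; what a row does not reach only later rows make up. A row lasts 1/10 s, in which the tool goes at most 50 mm and 8.59 degrees, less where a joint would pass 70% of its speed; a pose out of reach is approached as far as the arm can. A call with a gripper value outside its range is refused whole. "jaw" is the finger opening in mm, from 0 to 87, set as the call begins (left out, the last holds). The fingers move at their own pace and stop on an object; "grip_force" is the grip in N (left out, the last holds). Time passes only in rows, so rows that repeat a pose let the fingers close. It gives the time, the measured TCP pose, the force, the opening and the grip force at its end, in the units of the state.
- ctrl.sense(): the state, without advancing time (a new reading comes with each control period).
- ctrl.capture(name): name is "side" or "top"; returns a dict with "color" (384x512x3 uint8, red, green, blue), "z_map" (384x512 float32, mm along the optical axis (not along the pixel's ray), 0 where there is no reading), "camera_matrix" (3x3 intrinsics, pixels), "position" and "rotation" of the camera in the world. Camera axes: x right, y up, looking along -z (the intrinsics and any distortion apply to the point x, -y, -z); pixel columns grow to the right and rows downward; lengths in mm; the calibration is good to about 2 mm. A picture is of the moment at which its call begins.
- ctrl.close_job(): hands the job in; it is judged then, once.
Trained networks look in a picture, given as the dict that the camera call returned (one of the last four; its "shot" number tells which), for a name from the list of things; names that differ only in an ending like _2 or _b are one class to them, and where a whole thing is asked for, a point or a joint stands for the part that bears it (a point fixed in the world has none). Each returns a list of dicts, best first, with "conf" (0 to 1); they miss things now and then, are a little off and sometimes report something else, mostly with a low value. They report only what shows in the picture. A call takes as long as a camera call. They do not tell look-alikes from the thing itself.
- ctrl.trace(picture, thing): "pixels" (384x512 bool, what is visible of it) and "uv" ([column, row] in pixels, amid what is visible of it).
The state is a dict: "t": time; "q": joint angles; "joint_vel": joint speeds; "tau": joint torques, N m; "position": TCP position; "ee_rot": TCP orientation; "wrist_force": force on the tool from outside, world axes, zero at the start; "wrist_torque": the same for the moment, N m; "gripper_width": finger opening in mm; "finger_force": force on a finger pad.
Only numpy, scipy, OpenCV 4.12 (cv2) and the standard library are available. Lean on these libraries where they do the work, as an engineer would, in place of code of your own. Each camera call takes 0.05 s, during which the arm holds its last target. There are 200 camera calls.

## Working session

There is one attempt and no reset: what is moved stays moved. The work goes in short steps, Python scripts to look and compute and a tool call to move; the robot and the scene stay as the last step left them, time stands still between calls to the robot, and variables do not carry over. Pictures are saved under pics/ and viewed, at most 10 in all, crops included, and the job is handed in when it is done.

Besides the shell and the picture viewer there is one more tool, called after "Emit:" as a command line: name --argument value ..., lists and objects as JSON in quotes. servo_tool: Moves the arm, as the interface text tells. Its arguments: {"type":"object","properties":{"commands":{"type":"string"},"jaw":{"type":"number"},"grip_force":{"type":"number"}},"required":["commands"]}

```bash
mkdir -p pics; ls; cat > h.py <<'E'
from rig import ctrl
import numpy as np, cv2
def save(p,name): cv2.imwrite('pics/'+name,cv2.cvtColor(p['color'],cv2.COLOR_RGB2BGR))
def world(p,uv,z=None):
    K=np.array(p['camera_matrix']);R=np.array(p['rotation']);c=np.array(p['position'])
    if R.shape!=(3,3):
        from scipy.spatial.transform import Rotation as Q
        R=Q.from_quat(np.roll(R,-1)).as_matrix()
    uv=np.atleast_2d(uv).astype(float)
    d=np.c_[(uv[:,0]-K[0,2])/K[0,0],-(uv[:,1]-K[1,2])/K[1,1],-np.ones(len(uv))]
    if z is None:
        s=p['z_map'][uv[:,1].astype(int),uv[:,0].astype(int)]
        return c+(d*s[:,None])@R.T
    w=d@R.T
    return c+w*((z-c[2])/w[:,2])[:,None]
E
python3 - <<'E'
from h import *
s=ctrl.sense();print({k:np.round(v,3) for k,v in s.items()},ctrl.hold_point_z)
for n in('top','side'):
    p=ctrl.capture(n);save(p,n+'1.png');print(n,[(k,v) for k,v in p.items() if k not in('color','z_map')])
    for t in ['tray','rake_handle','rod1','canister','tumbler','ramekin_a','divider_face']:
        try:
            for r in ctrl.trace(p,t):
                m=r['pixels'];ys,xs=np.nonzero(m);w=world(p,np.c_[xs,ys]);ok=p['z_map'][ys,xs]>0
                print(t,round(r['conf'],2),np.round(r['uv']),m.sum(),np.median(w[ok],0).round(),np.percentile(w[ok],2,axis=0).round(),np.percentile(w[ok],98,axis=0).round())
        except Exception as e: print(t,e)
E
```

```text
pics
{'t': np.float64(0.0), 'q': array([-0.863,  0.386,  0.007, -0.   , -1.194, -0.259]), 'joint_vel': array([ 0.   ,  0.001, -0.001, -0.   , -0.   , -0.001]), 'tau': array([ 2.0000e-03, -3.9067e+01,  1.8741e+01,  4.2200e+00,  1.1000e-02,
       -0.0000e+00]), 'position': array([ 271.116, -562.917,  403.648]), 'ee_rot': array([-0.   , -0.222,  0.975,  0.001]), 'wrist_force': array([-0.566,  0.571,  0.597]), 'wrist_torque': array([ 0.034,  0.016, -0.013]), 'finger_force': np.float64(0.0), 'gripper_width': np.float64(87.35)} 163.5
top [('camera_matrix', array([[461.61438231,   0.        , 263.09482521],
       [  0.        , 461.61438231, 193.7270436 ],
       [  0.        ,   0.        ,   1.        ]])), ('position', array([ 383.7376626 ,  -15.17882887, 1120.63656826])), ('rotation', array([ 0.72213219,  0.08278217, -0.07528723, -0.68264489])), ('shot', 1)]
tray 0.97 [263. 240.] 12739 [530.  -4.   5.] [ 411. -161.    1.] [657. 154.  29.]
rake_handle 0.71 [125. 263.] 868 [449. 313.  44.] [395. 301.  -2.] [507. 340.  75.]
rod1 0.76 [327. 140.] 148 [ 791. -156.   11.] [ 747. -176.    6.
[... 1984 characters left out ...]
anister 0.57 [270. 111.] 1298 [672. 297.  95.] [628. 283.  11.] [717. 365. 124.]
canister 0.35 [222. 213.] 8419 [529. -30.   6.] [ 406. -171.    2.] [654. 150.  28.]
tumbler 0.95 [301. 300.] 1350 [ 701. -293.   47.] [ 665. -343.    4.] [ 731. -274.   81.]
ramekin_a 0.76 [181. 323.] 1442 [ 455. -326.   18.] [ 421. -373.    4.] [ 495. -298.   47.]
ramekin_a 0.55 [313. 195.] 795 [776.  30.  25.] [737. -22.   1.] [811.  56.  47.]
ramekin_a 0.19 [299. 301.] 1456 [ 701. -293.   46.] [ 664. -343.    1.] [ 733. -271.   81.]
divider_face 0.95 [228. 170.] 623 [548. 133.  22.] [436. 116.   6.] [666. 150.  35.]
divider_face 0.7 [180. 326.] 1472 [ 455. -326.   18.] [ 421. -373.    3.] [ 495. -297.   47.]
```

```bash
python3 - <<'E'
from h import *
p=ctrl.capture('top')
im=cv2.cvtColor(p['color'],cv2.COLOR_RGB2BGR)
cv2.imwrite('pics/a.png',cv2.resize(im[110:310,100:440],None,fx=2.3,fy=2.3,interpolation=cv2.INTER_CUBIC))
def ex(t,zlo,zhi,sel=None,im='top'):
    for r in ctrl.trace(p,t)[:7]:
        ys,xs=np.nonzero(r['pixels']);w=world(p,np.c_[xs,ys]);w=w[(w[:,2]>zlo)&(w[:,2]<zhi)]
        if len(w)<15: continue
        (c,s,a)=cv2.minAreaRect(w[:,:2].astype(np.float32))
        d=np.linalg.svd(w[:,:2]-w[:,:2].mean(0),full_matrices=False)[2][0]
        col=p['color'][r['pixels']].mean(0).round()
        print(p['shot'],t,round(r['conf'],2),len(w),np.round(c,1),np.round(s,1),round(a,1),'ax',round(np.degrees(np.arctan2(d[1],d[0]))%180,1),'z',np.median(w[:,2]).round(1),np.percentile(w[:,2],90).round(1),col)
for n in('top','side'):
    p=ctrl.capture(n)
    ex('rake_handle',60,90);ex('rod1',7,24);ex('tray',17,30);ex('divider_face',20,40)
    ex('rake_handle',36,50)
E
```

```text
4 rake_handle 0.75 356 [448.4 318.1] [63.6 26.9] 8.7 ax 7.8 z 71.4 74.1 [101.  74.  55.]
4 rod1 0.87 276 [529.7 -24.8] [ 14.8 119. ] 68.6 ax 158.2 z 18.5 20.8 [144. 118.  83.]
4 rod1 0.8 206 [553.7  71.2] [ 11.3 114.6] 71.0 ax 161.0 z 16.2 19.0 [148. 121.  84.]
4 rod1 0.69 199 [537.6  22.9] [116.6   9.6] 3.4 ax 3.3 z 15.0 17.4 [136. 112.  80.]
4 rod1 0.66 220 [781.  180.4] [ 14.  116.9] 6.0 ax 96.4 z 11.6 14.3 [ 56.  72. 125.]
4 rod1 0.66 169 [ 801.4 -159.3] [ 10.3 120.5] 71.6 ax 161.8 z 11.4 13.6 [164. 104. 121.]
4 rod1 0.62 199 [526.2 -76.5] [ 10.9 116.8] 88.1 ax 177.7 z 15.2 18.1 [137. 112.  79.]
4 tray 0.96 1574 [533.4  -3.4] [322.4 244.8] 82.7 ax 83.0 z 24.9 28.2 [ 95. 100. 100.]
4 divider_face 0.94 430 [550.5 134.2] [ 19.8 246.4] 83.2 ax 172.8 z 28.1 34.1 [158. 160. 155.]
4 rake_handle 0.75 267 [447.8 318.4] [110.9  26.2] 7.7 ax 7.4 z 41.8 45.1 [101.  74.  55.]
5 rake_handle 0.89 157 [449.2 318.1] [62.5 29.3] 5.5 ax 7.2 z 71.3 73.6 [68. 52. 40.]
5 rod1 0.72 109 [780.7 179.6] [ 11.6 115.6] 6.0 ax 95.5 z 11.5 14.0 [37. 52. 87.]
5 rod1 0.68 267 [531.3 -26. ] [ 15.9 118.1] 68.4 ax 157.9 z 18.1 20.1 [90. 75. 53.]
5 rod1 0.68 1894 [533.4  -3. ] [327.2 242. ] 82.7 ax 82.5 z 11.5 22.7 [67. 69. 70.]
5 rod1 0.59 191 [537.   23.4] [116.7  11.8] 4.3 ax 4.6 z 14.4 16.7 [83. 69. 50.]
5 rod1 0.55 240 [525.2 -74.2] [ 19.2 116.5] 89.8 ax 178.2 z 14.8 17.2 [82. 69. 51.]
5 tray 0.97 1465 [533.4  -3. ] [327.2 241.9] 82.7 ax 82.3 z 24.5 27.7 [66. 69. 69.]
5 divider_face 0.75 354 [551.7 137.4] [ 27.3 247. ] 82.8 ax 172.2 z 27.6 33.4 [93. 94. 90.]
5 rake_handle 0.89 164 [449.  317.5] [111.3  28.6] 7.8 ax 7.3 z 42.2 46.0 [68. 52. 40.]
```

View pics/a.png

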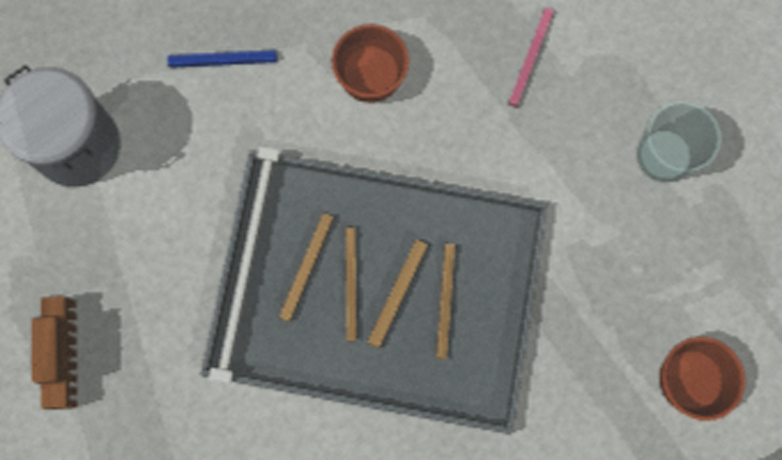

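The picture shows the rake standing at left (50,350), the tray turned about -7° with the white divider at left (240,265). The four brown sticks lie at (307,267), (351,283), (398,293) and (447,300). The blue and pink look-alikes are outside the tray. Both views agree on the rake at (448.5, 318) with its top at about 71 mm, so I'll move now.

Emit:
servo_tool --commands "20 48 0 -0.03;40 96 0 -0.06;60 144 0 -0.09;80 192 0 -0.12;98 240 0 -0.15;106 288 0 -0.18;114 336 0 -0.21;122 384 0 -0.24;130 432 0 -0.28;134 480 0 -0.319" --jaw 87

```text
t: 2.45
position: [405.0, -83.0, 405.2]
ee_rot: [0.001, -0.064, 0.998, -0.0]
wrist_force: [1.4, 0.6, 0.3]
gripper_width: 86.6
finger_force: 0.0
```

Emit:
servo_tool --commands "6 48 -10 0;12 96 -20 0;18 144 -40 0;24 192 -60 0;28 240 -80 0;32 288 -85 0;36 336 -85 0;40 380 -85 0;43 401 -85 0;43 401 -85 0"

```text
t: 3.45
position: [448.3, 319.1, 319.5]
ee_rot: [0.001, -0.066, 0.998, 0.0]
wrist_force: [0.0, 0.1, 0.0]
gripper_width: 87.0
finger_force: 0.0
```

Emit:
servo_tool --commands "0 -1 -40 0;0 -1 -75 0;0 -1 -95 0;0 -1 -104 0;0 -1 -108 0;0 -1 -108 0"

```text
t: 4.05
position: [448.3, 314.9, 212.3]
ee_rot: [0.0, -0.065, 0.998, 0.0]
wrist_force: [0.4, 0.3, -0.4]
gripper_width: 87.4
finger_force: 0.0
```

Emit:
servo_tool --commands "0 0 0 0;0 0 0 0;0 0 0 0;0 0 0 0;0 0 0 0;0 0 0 0;0 0 0 0;0 0 0 0" --jaw 15 --grip_force 45

```text
t: 4.85
position: [448.1, 315.3, 211.9]
ee_rot: [0.0, -0.065, 0.998, 0.0]
wrist_force: [-0.3, 1.3, 1.0]
gripper_width: 31.1
finger_force: 0.6
```

Emit:
servo_tool --commands "0 0 10 0;0 0 25 0;0 0 45 0;0 0 70 0;0 0 70 0"

```text
t: 5.35
position: [448.7, 315.7, 285.5]
ee_rot: [0.003, -0.065, 0.998, 0.002]
wrist_force: [0.7, 1.6, -1.7]
gripper_width: 25.7
finger_force: 45.0
```

```bash
python3 - <<'E'
from h import *
y=np.radians(-7.3);R=np.array([[np.cos(y),-np.sin(y)],[np.sin(y),np.cos(y)]]);o=np.array([533.4,-3.2])
print('world of tray (0,-118):',o+R@[0,-118],'xhat,yhat',R.T.round(3).tolist())
for n in('top','side'):
    p=ctrl.capture(n)
    for r in ctrl.trace(p,'rake_handle')[:1]:
        ys,xs=np.nonzero(r['pixels']);w=world(p,np.c_[xs,ys]);print(n,r['conf'],np.percentile(w,[3,50,97],axis=0).round())
    for t,zl in (('rod1',7),('divider_face',20)):
      for r in ctrl.trace(p,t)[:7]:
        ys,xs=np.nonzero(r['pixels']);w=world(p,np.c_[xs,ys]);w=w[(w[:,2]>zl)&(w[:,2]<34)]
        if len(w)<15: continue
        q=(w[:,:2]-o)@R;print(n,t,round(r['conf'],2),np.percentile(q,[2,50,98],axis=0).round(1).tolist())
E
```

```text
world of tray (0,-118): [ 518.40637619 -120.24354423] xhat,yhat [[0.992, -0.127], [0.127, 0.992]]
top 0.54 [[395. 296.  81.]
 [408. 307. 110.]
 [419. 321. 139.]]
top rod1 0.84 [[-45.5, 62.0], [7.6, 76.3], [65.2, 90.6]]
top rod1 0.82 [[205.2, 162.8], [219.0, 224.9], [234.0, 270.6]]
top rod1 0.76 [[-55.5, -81.8], [-0.6, -73.4], [58.1, -64.9]]
top rod1 0.76 [[-55.2, -40.0], [-0.2, -22.5], [54.5, -4.9]]
top rod1 0.56 [[-51.8, 15.4], [-0.2, 27.4], [53.1, 39.7]]
top rod1 0.44 [[232.4, -131.6], [271.8, -118.5], [336.2, -109.0]]
top divider_face 0.7 [[-119.1, 132.9], [-2.3, 137.5], [118.2, 144.3]]
top divider_face 0.16 [[-54.6, -40.6], [-2.7, -23.3], [49.5, -6.6]]
side 0.83 [[395. 293.   0.]
 [439. 303.  96.]
 [502. 423. 116.]]
side rod1 0.83 [[233.0, -134.1], [287.9, -121.3], [341.7, -107.6]]
side rod1 0.81 [[-54.3, -41.8], [2.0, -24.9], [55.7, -6.6]]
side rod1 0.68 [[-49.8, 13.5], [4.4, 26.7], [54.9, 40.4]]
side rod1 0.62 [[-54.0, -83.2], [2.0, -75.4], [56.5, -65.7]]
side rod1 0.53 [[-46.8, 60.6], [5.2, 75.2], [65.4, 92.3]]
side divider_face 0.64 [[-111.8, 131.5], [-1.8, 136.3], [115.6, 144.1]]
```

```bash
python3 - <<'E'
from h import *
s=ctrl.sense();print(s['position'],s['gripper_width'])
p=ctrl.capture('side')
im=cv2.cvtColor(p['color'],cv2.COLOR_RGB2BGR)
cv2.imwrite('pics/b.png',cv2.resize(im[40:180,130:290],None,fx=4,fy=4,interpolation=cv2.INTER_CUBIC))
w=world(p,[(c,r) for r in range(384) for c in range(512)]).reshape(384,512,3)
# brown rake pixels: lower face column profile
col=p['color'].astype(int);m=(col[...,0]-col[...,2]>12)&(w[...,1]>270)&(w[...,1]<345)&(w[...,0]>380)&(w[...,0]<515)&(w[...,2]>20)
q=w[m];print(len(q),np.percentile(q,[1,5,50,95,99],axis=0).round(1))
E
```

```text
[447.8928724  314.85923913 280.80213567] 25.750025328010892
416 [[395.  291.9  68.9]
 [398.3 294.4  72.5]
 [460.8 303.3 103.9]
 [499.  320.5 346.6]
 [502.4 331.9 400.8]]
```

View pics/b.png

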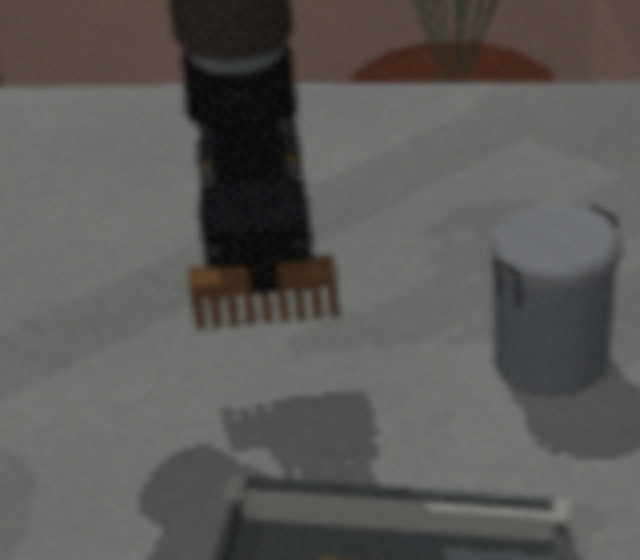

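The side picture shows the rake held level, with its tines at rows 300–325 of the crop and the tips at about z = 69. Next I'll go over the tray's -y side.

Emit:
servo_tool --commands "8 -48 0 -0.03;16 -96 0 -0.06;24 -144 0 -0.09;32 -192 0 -0.12;40 -240 0 -0.15;48 -288 0 -0.18;56 -336 0 -0.21;64 -384 0 -0.24;71 -430 0 -0.257;72 -436 0 -0.257"

```text
t: 6.8
position: [520.3, -125.0, 281.3]
ee_rot: [-0.0, 0.066, 0.998, -0.0]
wrist_force: [-1.2, 0.4, -1.1]
gripper_width: 26.1
finger_force: 45.0
```

Emit:
servo_tool --commands "0 0 0 0;0 0 -15 0;0 0 -30 0;0 0 -35 0;0 0 -35 0"

```text
t: 7.3
position: [519.8, -119.9, 246.1]
ee_rot: [-0.001, 0.063, 0.998, -0.0]
wrist_force: [-0.9, 0.4, -0.7]
gripper_width: 25.7
finger_force: 45.0
```

```bash
cat > look.py <<'E'
from h import *
import sys
y=np.radians(-7.3);R=np.array([[np.cos(y),-np.sin(y)],[np.sin(y),np.cos(y)]]);o=np.array([533.4,-3.2])
s=ctrl.sense();print('t',s['t'],'tcp tray',((s['position'][:2]-o)@R).round(1),'z',s['position'][2].round(1),'F tray',(s['wrist_force'][:2]@R).round(1),s['wrist_force'][2].round(1),'w',s['gripper_width'].round(1))
for n in sys.argv[1:]:
    p=ctrl.capture(n);print(n)
    H,W=p['z_map'].shape
    w=world(p,[(c,r) for r in range(H) for c in range(W)]).reshape(H,W,3)
    for t in('rake_handle','rod1','divider_face'):
      for r in ctrl.trace(p,t)[:7]:
        v=w[r['pixels']];q=np.c_[(v[:,:2]-o)@R,v[:,2]]
        if t=='rod1': q=q[(q[:,2]>8)&(q[:,2]<26)&(abs(q[:,0])<118)]
        if t=='divider_face': q=q[(q[:,2]>20)&(q[:,2]<31)]
        if len(q)<12: continue
        d=np.linalg.svd(q[:,:2]-q[:,:2].mean(0),full_matrices=False)[2][0]
        print(' ',t,round(r['conf'],2),len(q),np.percentile(q,[2,50,98],axis=0).round(1).tolist(),'ang',round(np.degrees(np.arctan2(d[1],d[0]))%180,1))
    save(p,f"{n}_{p['shot']}.png")
E
python3 look.py top side
```

```text
Traceback (most recent call last):
  File "look.py", line 4, in <module>
    s=ctrl.sense();print('t',s['t'],'tcp tray',((s['position'][:2]-o)@R).round(1),'z',s['position'][2].round(1),'F tray',(s['wrist_force'][:2]@R).round(1),s['wrist_force'][2].round(1),'w',s['gripper_width'].round(1))
                                                                                                                                                                                            ^^^^^^^^^^^^^^^^^^^^^^^^
AttributeError: 'float' object has no attribute 'round'
```

```bash
sed -i "s/s\['gripper_width'\].round(1)/s['gripper_width']/" look.py; python3 look.py top side
```

```text
t 7.3 tcp tray [   1.4 -117.5] z 246.1 F tray [-0.9  0.3] -0.7 w 25.651172983973517
top
  rake_handle 0.71 168 [[-54.0, -129.3, 55.6], [-39.7, -116.5, 72.0], [-26.9, -105.1, 103.3]] ang 147.0
  rake_handle 0.51 945 [[166.6, -314.2, 2.5], [212.3, -286.7, 43.6], [235.7, -246.3, 81.7]] ang 144.2
  rake_handle 0.43 1061 [[-70.4, -374.7, 1.8], [-30.4, -345.6, 12.6], [5.3, -299.8, 47.6]] ang 110.8
  rod1 0.41 67 [[-57.3, -18.7, 13.4], [-43.8, -11.6, 18.0], [-28.9, -3.7, 22.1]] ang 165.3
  divider_face 0.75 153 [[-117.2, 134.2, 21.3], [-61.0, 138.1, 27.4], [112.5, 148.2, 30.6]] ang 0.0
side
  rake_handle 0.57 270 [[27.2, -131.8, 4.4], [43.5, -128.4, 69.1], [59.1, -98.9, 91.6]] ang 65.6
  rod1 0.6 95 [[21.8, -43.1, 8.4], [40.0, -35.7, 17.8], [57.4, -22.1, 21.0]] ang 162.6
  rod1 0.6 80 [[18.8, 59.9, 8.5], [45.3, 67.5, 16.1], [67.9, 76.2, 19.0]] ang 169.7
  rod1 0.53 54 [[22.7, 27.8, 9.2], [38.8, 32.8, 14.2], [55.0, 42.3, 17.5]] ang 12.5
  rod1 0.37 148 [[14.7, 132.8, 8.3], [61.0, 135.5, 17.8], [110.0, 138.6, 25.5]] ang 179.2
  divider_face 0.79 138 [[8.8, 133.1, 20.2], [60.6, 136.5, 27.2], [109.7, 144.1, 30.1]] ang 179.5
```

Emit:
servo_tool --commands "0 0 -10 0;0 0 -18 0;0 0 -22 0;0 0 -24 0;0 0 -24 0;0 0 -24 0"

```text
t: 8.3
position: [520.2, -121.0, 222.8]
ee_rot: [0.0, 0.064, 0.998, -0.0]
wrist_force: [0.4, -0.8, -1.1]
gripper_width: 26.0
finger_force: 45.0
```

Emit:
servo_tool --commands "0 0 -1 0;0 0 -2 0;0 0 -3 0;0 0 -3 0;0 0 -3 0"

```text
t: 8.8
position: [520.2, -120.9, 221.3]
ee_rot: [0.001, 0.063, 0.998, -0.0]
wrist_force: [-1.9, 0.9, 7.5]
gripper_width: 25.9
finger_force: 45.0
```

Floor contact reached (7.5 N), so I'll lift 2.5 mm and comb.

Emit:
servo_tool --commands "0 0 2.5 0;0 0 2.5 0;1.3 10 2.5 0;2.5 20 2.5 0;3.8 30 2.5 0;5.1 40 2.5 0;6.4 50 2.5 0;7.6 60 2.5 0;8.9 70 2.5 0;10.2 80 2.5 0"

```text
t: 9.8
position: [530.3, -40.1, 222.3]
ee_rot: [0.0, 0.063, 0.998, -0.0]
wrist_force: [0.5, 0.1, -1.3]
gripper_width: 25.4
finger_force: 45.0
```

Emit:
servo_tool --commands "1.3 10 0 0;2.5 20 0 0;3.8 30 0 0;5.1 40 0 0;6.4 50 0 0;7.6 60 0 0;7.6 60 0 0"

```text
t: 10.5
position: [538.2, 20.3, 222.3]
ee_rot: [0.0, 0.063, 0.998, 0.0]
wrist_force: [0.1, -0.1, -1.8]
gripper_width: 25.8
finger_force: 45.0
```

```bash
python3 look.py side top; python3 -c "
import cv2
a=cv2.imread(sorted(__import__('glob').glob('pics/side_*'),key=lambda f:__import__('os').path.getmtime(f))[-1])[130:300,120:340]
b=cv2.imread(sorted(__import__('glob').glob('pics/top_*'),key=lambda f:__import__('os').path.getmtime(f))[-1])[140:310,170:390]
cv2.imwrite('pics/c.png',cv2.resize(cv2.vconcat([a,b]),None,fx=1.75*1,fy=1.75,interpolation=cv2.INTER_CUBIC))"
```

```text
t 10.5 tcp tray [ 1.7 23.9] z 222.3 F tray [ 0.1 -0.1] -1.8 w 25.811363202515377
side
  rake_handle 0.73 209 [[-45.0, 9.6, 4.7], [42.2, 13.4, 37.3], [58.8, 34.6, 66.3]] ang 3.9
  rod1 0.45 39 [[33.0, 71.6, 12.2], [53.1, 77.4, 16.9], [67.3, 83.3, 19.7]] ang 171.1
  divider_face 0.6 172 [[-110.7, 132.4, 20.2], [47.5, 136.0, 26.6], [109.4, 144.1, 30.0]] ang 0.4
top
  rake_handle 0.43 180 [[-53.3, 8.9, 13.4], [-38.6, 21.4, 47.7], [-24.8, 34.4, 79.5]] ang 172.1
  rod1 0.64 63 [[-49.1, 79.1, 10.1], [-33.4, 84.6, 15.8], [-18.9, 90.4, 20.4]] ang 178.9
  rod1 0.52 97 [[-63.0, 48.1, 12.5], [-44.2, 54.3, 18.4], [-25.4, 60.9, 21.9]] ang 179.7
  divider_face 0.76 159 [[-119.8, 134.0, 21.1], [-66.4, 137.6, 27.3], [117.3, 144.2, 30.5]] ang 179.9
```

View pics/c.png

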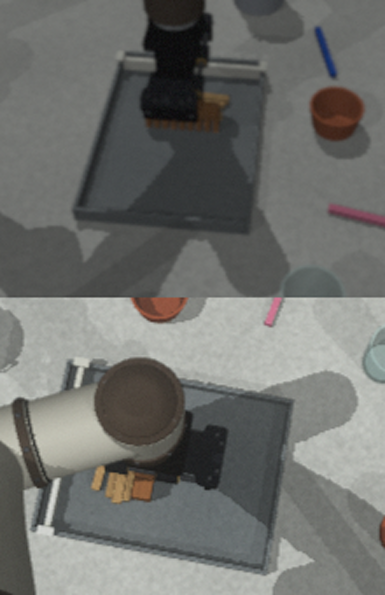

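The picture shows the rake pushing the sticks as a nearly parallel bunch. The first stick, at (98,475) in the lower half, is still slightly askew. I'll go on.

Emit:
servo_tool --commands "1 8 0 0;2 16 0 0;3 24 0 0;4 31 0 0;4.6 36 0 0;5 40 0 0;5 40 0 0"

```text
t: 11.6
position: [542.9, 59.6, 222.3]
ee_rot: [0.0, 0.063, 0.998, 0.0]
wrist_force: [0.5, -0.8, -1.7]
gripper_width: 25.5
finger_force: 45.0
```

Emit:
servo_tool --commands "0.1 1 0 0;0.3 2 0 0;0.4 3 0 0;0.5 4 0 0;0.5 4 0 0"

```text
t: 12.1
position: [543.3, 63.0, 222.2]
ee_rot: [0.0, 0.064, 0.998, 0.0]
wrist_force: [0.2, -0.2, -0.7]
gripper_width: 25.5
finger_force: 45.0
```

Emit:
servo_tool --commands "0.1 1 0 0;0.3 2 0 0;0.3 2 0 0;0.4 3 0 0;0.4 3 0 0"

```text
t: 12.6
position: [543.8, 66.1, 222.3]
ee_rot: [0.0, 0.064, 0.998, 0.0]
wrist_force: [-0.1, 0.6, -1.2]
gripper_width: 25.8
finger_force: 45.0
```

Emit:
servo_tool --commands "0.1 1 0 0;0.1 1 0 0;0.3 2 0 0;0.3 2 0 0"

```text
t: 13.0
position: [544.0, 68.1, 222.3]
ee_rot: [0.0, 0.064, 0.998, 0.0]
wrist_force: [-0.1, -0.5, -1.5]
gripper_width: 25.8
finger_force: 45.0
```

Emit:
servo_tool --commands "0.1 1 0 0;0.1 1 0 0;0.3 2 0 0;0.3 2 0 0"

```text
t: 13.4
position: [544.3, 70.1, 222.2]
ee_rot: [0.0, 0.064, 0.998, 0.0]
wrist_force: [-0.9, -0.0, -1.4]
gripper_width: 25.8
finger_force: 45.0
```

```bash
python3 look.py side top; python3 -c "
import cv2,glob,os
f=lambda k:cv2.imread(sorted(glob.glob('pics/%s_*'%k),key=os.path.getmtime)[-1])
a=f('side')[140:230,150:290]
b=f('top')[170:290,170:310]
cv2.imwrite('pics/d.png',cv2.resize(cv2.vconcat([a,b]),None,fx=2.8,fy=2.8,interpolation=cv2.INTER_CUBIC))"
```

```text
t 13.4 tcp tray [ 1.5 74.1] z 222.2 F tray [-0.9 -0.2] -1.4 w 25.76537399749494
side
  rake_handle 0.65 391 [[-49.4, 58.5, 4.4], [31.0, 63.0, 24.1], [58.5, 84.8, 75.6]] ang 102.2
  rod1 0.63 26 [[35.7, 119.9, 14.0], [47.5, 125.8, 16.8], [62.0, 130.2, 19.3]] ang 177.0
  divider_face 0.84 143 [[-111.0, 132.8, 20.3], [48.9, 136.0, 26.6], [109.6, 142.9, 30.6]] ang 180.0
top
  rake_handle 0.6 184 [[-53.2, 60.4, 5.5], [-38.7, 71.8, 47.5], [-25.7, 85.8, 79.8]] ang 9.4
  rod1 0.6 41 [[-47.6, 121.2, 12.5], [-37.0, 126.1, 16.0], [-25.9, 131.1, 20.3]] ang 178.1
  divider_face 0.79 150 [[-118.3, 134.0, 21.6], [-68.8, 138.1, 27.5], [-22.6, 142.8, 30.7]] ang 179.4
```

View pics/d.png

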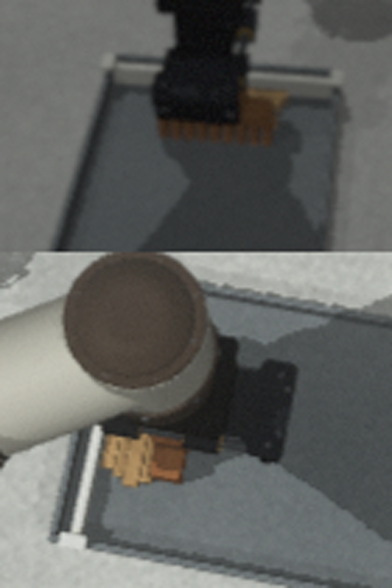

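The sticks are almost closed up at the divider, (105–180,460) in the lower half. From here I'll use fine steps and watch the force.

Emit:
servo_tool --commands "0.1 1 0 0;0.1 1 0 0;0.1 1 0 0"

```text
t: 14.1
position: [544.4, 71.0, 222.2]
ee_rot: [-0.0, 0.064, 0.998, 0.0]
wrist_force: [-1.0, 0.9, -1.2]
gripper_width: 25.8
finger_force: 45.0
```

Emit:
servo_tool --commands "0.1 1 0 0;0.1 1 0 0;0.1 1 0 0"

```text
t: 14.4
position: [544.5, 72.1, 222.3]
ee_rot: [0.0, 0.064, 0.998, 0.0]
wrist_force: [0.0, 1.4, -1.8]
gripper_width: 26.0
finger_force: 45.0
```

Emit:
servo_tool --commands "0.1 1 0 0;0.1 1 0 0;0.1 1 0 0"

```text
t: 14.7
position: [544.6, 72.8, 222.3]
ee_rot: [-0.0, 0.064, 0.998, -0.0]
wrist_force: [0.5, -2.4, -0.4]
gripper_width: 25.5
finger_force: 45.0
```

Emit:
servo_tool --commands "0 0.5 0 0;0 0.5 0 0;0 0.5 0 0"

```text
t: 15.0
position: [544.6, 73.0, 222.3]
ee_rot: [-0.0, 0.064, 0.998, -0.001]
wrist_force: [1.7, -6.0, -1.0]
gripper_width: 25.8
finger_force: 45.0
```

Emit:
servo_tool --commands "0 0.3 0 0;0 0.3 0 0;0 0.3 0 0"

```text
t: 15.3
position: [544.6, 73.1, 222.3]
ee_rot: [-0.0, 0.064, 0.998, -0.001]
wrist_force: [2.0, -6.1, -1.0]
gripper_width: 25.8
finger_force: 45.0
```

```bash
python3 look.py side top
```

```text
t 15.3 tcp tray [ 1.4 77.1] z 222.3 F tray [ 2.7 -5.8] -1.0 w 25.75586073536768
side
  rake_handle 0.8 344 [[-45.4, 50.9, 4.2], [32.3, 65.2, 25.7], [58.5, 88.1, 78.3]] ang 100.7
  rake_handle 0.7 8065 [[-116.3, -161.2, 2.4], [1.0, -42.0, 5.8], [118.0, 143.7, 28.1]] ang 93.9
  rod1 0.55 26 [[36.7, 123.3, 14.4], [48.5, 128.2, 16.5], [61.9, 135.5, 18.3]] ang 169.6
  divider_face 0.57 166 [[-110.0, 132.4, 20.5], [50.4, 136.4, 26.8], [109.8, 143.2, 30.4]] ang 0.1
top
  rake_handle 0.57 187 [[-53.5, 61.7, 6.5], [-39.0, 74.1, 48.0], [-25.1, 88.0, 122.4]] ang 42.7
  rod1 0.58 46 [[-54.2, 113.5, 11.4], [-40.0, 117.8, 16.1], [-25.9, 122.0, 18.6]] ang 179.5
  rod1 0.5 62 [[-50.9, 122.6, 12.8], [-37.6, 128.8, 16.1], [-24.3, 134.3, 20.4]] ang 0.4
  rod1 0.39 32 [[-56.3, 91.4, 10.6], [-40.8, 95.6, 15.4], [-26.4, 98.7, 19.9]] ang 4.1
  divider_face 0.53 141 [[-112.6, 134.1, 22.5], [-70.0, 138.0, 27.6], [-25.2, 142.4, 30.6]] ang 0.2
```

Emit:
servo_tool --commands "0 0.6 0 0;0 0.6 0 0;0 0.6 0 0;0 0.6 0 0"

```text
t: 16.1
position: [544.7, 73.3, 222.3]
ee_rot: [-0.0, 0.064, 0.998, -0.001]
wrist_force: [1.8, -7.4, -0.7]
gripper_width: 25.6
finger_force: 45.0
```

Pressed at about 7 N. Next I'll back off, lift and look at the row.

Emit:
servo_tool --commands "-0.4 -3 0 0;-0.8 -6 0 0;-1.5 -12 0 0;-1.5 -12 20 0;-1.5 -12 45 0;-1.5 -12 45 0"

```text
t: 16.7
position: [544.3, 62.8, 270.5]
ee_rot: [0.004, 0.063, 0.998, 0.001]
wrist_force: [0.4, 0.2, -0.2]
gripper_width: 25.3
finger_force: 45.0
```

Emit:
servo_tool --commands "-9 2 0 0.15;-18 4 0 0.3;-27 6 0 0.45;-36 8 0 0.6;-45 10 0 0.75;-54 12 0 0.9;-63 14 0 1.05;-72 16 0 1.2;-80 17 0 1.35;-88 17 0 1.48"

```text
t: 17.7
position: [454.4, 79.4, 266.6]
ee_rot: [-0.0, -0.628, 0.778, 0.0]
wrist_force: [0.7, -0.1, -1.2]
gripper_width: 26.0
finger_force: 45.0
```

Emit:
servo_tool --commands "0 0 0 0.091;0 0 0 0.091;0 0 0 0.091"

```text
t: 18.0
position: [455.0, 79.4, 266.9]
ee_rot: [-0.0, -0.66, 0.751, 0.0]
wrist_force: [0.4, -0.3, -1.2]
gripper_width: 25.4
finger_force: 45.0
```

```bash
python3 look.py side top; python3 -c "
import cv2,glob,os
f=lambda k:cv2.imread(sorted(glob.glob('pics/%s_*'%k),key=os.path.getmtime)[-1])
a=f('side')[140:240,150:290]
b=f('top')[170:290,170:310]
cv2.imwrite('pics/e.png',cv2.resize(cv2.vconcat([a,b]),None,fx=2.7,fy=2.7,interpolation=cv2.INTER_CUBIC))"
```

```text
t 18.0 tcp tray [-88.2  72. ] z 266.9 F tray [ 0.4 -0.3] -1.2 w 25.374611914266374
side
  rake_handle 0.74 449 [[-98.0, 14.3, 52.4], [-83.3, 39.6, 93.5], [-73.2, 82.5, 124.6]] ang 105.7
  rod1 0.71 188 [[-54.6, 87.7, 8.4], [2.8, 91.6, 14.7], [59.6, 100.8, 18.2]] ang 0.5
  rod1 0.67 195 [[-60.3, 98.0, 13.2], [-1.9, 105.4, 18.5], [52.8, 119.8, 22.0]] ang 179.9
  rod1 0.59 69 [[-48.8, 108.2, 9.2], [31.3, 118.9, 15.6], [62.6, 124.1, 20.4]] ang 178.6
  divider_face 0.91 271 [[-76.4, 132.9, 20.2], [16.4, 136.5, 27.0], [112.8, 151.7, 30.4]] ang 0.2
top
  rake_handle 0.72 152 [[-99.1, 14.8, 58.5], [-86.4, 26.9, 92.9], [-74.3, 39.4, 122.8]] ang 46.7
  rod1 0.53 29 [[40.5, 100.3, 15.1], [47.1, 106.2, 18.6], [55.1, 111.8, 22.0]] ang 6.7
  rod1 0.46 35 [[40.2, 89.1, 11.6], [51.4, 93.5, 15.6], [60.2, 98.7, 19.0]] ang 3.4
  divider_face 0.71 105 [[29.4, 134.4, 21.5], [75.3, 138.1, 27.7], [112.1, 142.4, 30.5]] ang 0.6
```

View pics/e.png

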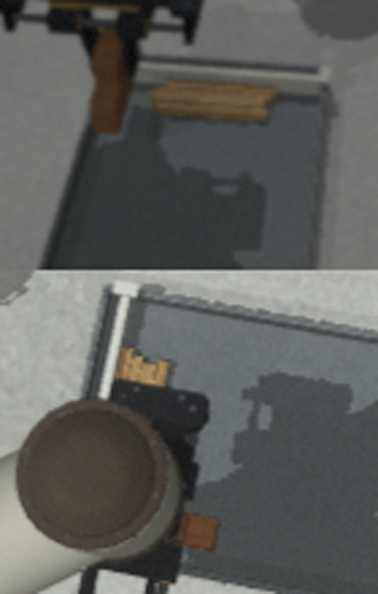

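The row is closed against the divider (150–275,100), and the rake is turned and clear behind its near ends. I'll lower it and push to the far wall.

Emit:
servo_tool --commands "0 0 -15 0;0 0 -28 0;0 0 -38 0;0 0 -42 0;0 0 -44 0;0 0 -44 0;0 0 -44 0"

```text
t: 19.1
position: [455.3, 79.5, 223.6]
ee_rot: [0.0, -0.661, 0.751, -0.0]
wrist_force: [-0.5, 1.2, -1.2]
gripper_width: 25.7
finger_force: 45.0
```

Emit:
servo_tool --commands "6 -0.8 0 0;12 -1.5 0 0;18 -2.3 0 0;24 -3.1 0 0;30 -3.8 0 0;36 -4.6 0 0;42 -5.4 0 0;48 -6.1 0 0;54 -6.9 0 0;58 -7.4 0 0"

```text
t: 20.1
position: [513.8, 72.0, 223.2]
ee_rot: [0.0, -0.661, 0.751, -0.0]
wrist_force: [-0.2, 0.3, 0.2]
gripper_width: 25.9
finger_force: 45.0
```

Emit:
servo_tool --commands "2 -0.3 0 0;4 -0.5 0 0;6 -0.8 0 0;7 -0.9 0 0;7 -0.9 0 0"

```text
t: 20.6
position: [520.2, 71.2, 223.3]
ee_rot: [0.0, -0.661, 0.751, -0.0]
wrist_force: [-0.2, 0.7, -0.8]
gripper_width: 25.2
finger_force: 45.0
```

```bash
python3 look.py side top
```

```text
t 20.6 tcp tray [-22.5  72.1] z 223.3 F tray [-0.3  0.7] -0.8 w 25.206237664332637
side
  rake_handle 0.68 403 [[-32.1, 14.2, 8.0], [-18.1, 39.1, 50.7], [-7.4, 81.7, 81.1]] ang 100.4
  rod1 0.65 160 [[3.6, 86.8, 8.4], [62.4, 91.1, 14.8], [108.0, 99.5, 18.2]] ang 0.4
  rod1 0.47 172 [[1.0, 98.0, 14.8], [58.4, 105.0, 18.7], [111.0, 113.8, 21.4]] ang 0.2
  rod1 0.2 125 [[-111.7, 132.3, 9.5], [25.6, 135.6, 19.6], [111.5, 139.2, 25.7]] ang 0.2
  divider_face 0.53 102 [[-108.9, 133.0, 20.3], [77.7, 136.2, 25.5], [109.9, 145.4, 30.5]] ang 0.5
top
  rake_handle 0.55 153 [[-33.5, 15.2, 5.3], [-21.7, 30.0, 48.7], [-7.8, 40.9, 124.3]] ang 16.6
  divider_face 0.55 114 [[-119.3, 128.8, 22.7], [-80.7, 138.0, 27.3], [112.4, 148.4, 30.6]] ang 0.2
```

Emit:
servo_tool --commands "1 -0.1 0 0;2 -0.2 0 0;2 -0.2 0 0;3 -0.4 0 0;3 -0.4 0 0"

```text
t: 21.5
position: [523.0, 70.7, 223.2]
ee_rot: [-0.0, -0.661, 0.751, 0.0]
wrist_force: [-1.9, -0.5, -1.3]
gripper_width: 25.8
finger_force: 45.0
```

Emit:
servo_tool --commands "0.5 -0.1 0 0;1 -0.1 0 0;1 -0.1 0 0;1.5 -0.2 0 0;1.5 -0.2 0 0"

```text
t: 22.0
position: [523.7, 70.4, 222.9]
ee_rot: [-0.001, -0.661, 0.751, 0.001]
wrist_force: [-6.0, 1.5, 1.6]
gripper_width: 25.6
finger_force: 45.0
```

Emit:
servo_tool --commands "0.8 -0.1 0 0;0.8 -0.1 0 0;0.8 -0.1 0 0"

```text
t: 22.3
position: [524.0, 70.3, 222.7]
ee_rot: [-0.002, -0.661, 0.751, 0.001]
wrist_force: [-6.0, 2.7, 2.0]
gripper_width: 25.4
finger_force: 45.0
```

Emit:
servo_tool --commands "-3 0.4 0 0;-10 1.3 0 0;-20 2.5 0 0;-20 2.5 25 0;-20 2.5 45 0;-30 4 45 0;-60 8 45 0;-90 12 45 0;-90 12 45 0"

```text
t: 23.2
position: [431.0, 81.4, 267.1]
ee_rot: [-0.002, -0.661, 0.75, 0.001]
wrist_force: [0.4, -0.8, -1.3]
gripper_width: 25.5
finger_force: 45.0
```

```bash
python3 look.py side top; python3 -c "
import cv2,glob,os
f=lambda k:cv2.imread(sorted(glob.glob('pics/%s_*'%k),key=os.path.getmtime)[-1])
a=f('side')[140:240,150:290]
b=f('top')[170:290,170:310]
cv2.imwrite('pics/f.png',cv2.resize(cv2.vconcat([a,b]),None,fx=2.7,fy=2.7,interpolation=cv2.INTER_CUBIC))"
```

```text
t 23.2 tcp tray [-112.3   70.9] z 267.1 F tray [ 0.5 -0.7] -1.3 w 25.504689728000596
side
  rake_handle 0.9 435 [[-123.3, 12.3, 55.3], [-107.9, 37.8, 93.6], [-97.7, 80.2, 125.1]] ang 109.0
  rake_handle 0.22 8467 [[-115.4, -161.1, 2.4], [-7.5, -35.3, 5.8], [117.9, 155.5, 28.2]] ang 97.7
  rod1 0.6 18 [[-1.1, 115.5, 12.5], [39.3, 119.6, 15.1], [81.8, 124.6, 18.0]] ang 178.3
  rod1 0.5 183 [[-0.2, 87.3, 8.4], [54.4, 91.6, 14.8], [110.1, 100.8, 18.1]] ang 179.6
  rod1 0.5 139 [[-1.0, 98.8, 15.7], [46.2, 105.5, 18.6], [106.5, 113.5, 21.3]] ang 179.9
  divider_face 0.9 267 [[-101.1, 132.9, 20.4], [5.2, 136.3, 26.5], [108.6, 144.3, 30.6]] ang 0.2
top
  rake_handle 0.74 128 [[22.9, 113.4, 10.9], [70.4, 117.8, 15.4], [109.9, 122.6, 19.6]] ang 0.0
  rake_handle 0.5 147 [[-118.3, 15.7, 89.3], [-106.7, 29.3, 93.5], [-94.5, 41.0, 123.8]] ang 63.9
  rod1 0.69 232 [[19.2, 98.9, 14.7], [66.5, 105.7, 18.4], [112.4, 112.7, 22.5]] ang 179.7
  rod1 0.63 176 [[19.5, 88.1, 9.2], [59.4, 93.6, 15.5], [110.8, 99.6, 20.8]] ang 179.3
  rod1 0.59 158 [[20.1, 112.8, 11.3], [64.8, 117.9, 15.4], [110.3, 123.1, 19.6]] ang 0.0
  rod1 0.45 155 [[20.8, 123.5, 12.9], [69.3, 128.9, 16.6], [111.1, 134.1, 21.0]] ang 0.3
  divider_face 0.77 121 [[19.3, 134.3, 21.7], [72.1, 137.6, 27.6], [114.1, 142.3, 30.7]] ang 0.6
```

View pics/f.png

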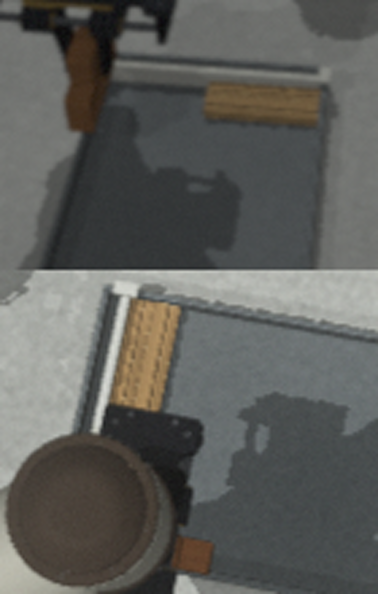

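All four sticks sit in a closed row in the far corner (205–320,105). I'll carry the rake back to its old spot.

Emit:
servo_tool --commands "3 40 0 0;5 85 0 0;8 130 0 0;10 170 0 0;13 210 0 0;15 235 0 0;15 235 -20 0;15 235 -36 0;15 235 -44 0;15 235 -44 0"

```text
t: 24.6
position: [450.4, 317.1, 222.8]
ee_rot: [-0.002, -0.661, 0.751, -0.0]
wrist_force: [-0.5, -0.2, -0.6]
gripper_width: 25.4
finger_force: 45.0
```

Emit:
servo_tool --commands "0 0 -2 0;0 0 -4 0;0 0 -5 0;0 0 -6 0;0 0 -6 0;0 0 -6 0"

```text
t: 25.2
position: [450.4, 317.4, 218.4]
ee_rot: [0.0, -0.661, 0.751, 0.0]
wrist_force: [0.3, 0.3, -1.8]
gripper_width: 25.6
finger_force: 45.0
```

Emit:
servo_tool --commands "0 0 -1 0;0 0 -2 0;0 0 -2.5 0;0 0 -2.5 0;0 0 -2.5 0"

```text
t: 25.7
position: [450.5, 317.6, 216.3]
ee_rot: [0.0, -0.661, 0.75, -0.0]
wrist_force: [-2.0, 0.7, 5.7]
gripper_width: 25.5
finger_force: 45.0
```

Emit:
servo_tool --commands "0 0 0.5 0;0 0 0.5 0;0 0 0.5 0;0 0 0.5 0;0 0 0.5 0;0 0 0.5 0" --jaw 45 --grip_force 10

```text
t: 26.3
position: [450.4, 317.4, 216.2]
ee_rot: [-0.0, -0.661, 0.751, 0.0]
wrist_force: [-0.5, -0.2, -0.3]
gripper_width: 44.6
finger_force: 0.0
```

Emit:
servo_tool --commands "0 0 0 0;0 0 0 0;0 0 0 0;0 0 0 0;0 0 0 0;0 0 0 0" --jaw 80

```text
t: 26.9
position: [450.4, 317.4, 216.3]
ee_rot: [0.0, -0.661, 0.751, -0.0]
wrist_force: [0.2, 0.4, 0.1]
gripper_width: 78.2
finger_force: 0.0
```

Emit:
servo_tool --commands "0 0 10 0;0 0 30 0;0 0 70 0;0 0 110 0;0 0 150 0;-20 40 170 0;-40 80 170 0;-60 120 170 0;-60 120 170 0;-60 120 170 0"

```text
t: 27.9
position: [389.7, 438.0, 386.6]
ee_rot: [0.0, -0.662, 0.75, -0.0]
wrist_force: [0.3, -0.2, -0.5]
gripper_width: 80.0
finger_force: 0.0
```

```bash
python3 look.py side top; python3 -c "
import cv2,glob,os
f=lambda k:cv2.imread(sorted(glob.glob('pics/%s_*'%k),key=os.path.getmtime)[-1])
a=f('side')[80:250,110:330]
b=f('top')[110:310,90:310]
cv2.imwrite('pics/g.png',cv2.resize(cv2.vconcat([a,b]),None,fx=1.6,fy=1.6,interpolation=cv2.INTER_CUBIC))"
```

```text
t 27.9 tcp tray [-198.6  419.4] z 386.6 F tray [ 0.4 -0.2] -0.5 w 79.9933384567716
side
  rake_handle 0.79 384 [[-131.9, 248.8, 5.6], [-114.5, 277.6, 43.4], [-107.5, 351.6, 74.4]] ang 102.7
  rod1 0.66 49 [[-116.9, 248.9, 8.9], [-108.5, 284.4, 17.2], [-107.4, 359.2, 24.9]] ang 88.3
  rod1 0.52 156 [[0.3, 87.5, 9.3], [48.7, 91.3, 14.8], [107.9, 99.9, 18.5]] ang 179.0
  rod1 0.51 180 [[-1.6, 97.5, 14.5], [58.2, 104.9, 18.8], [109.8, 114.0, 21.3]] ang 179.9
  divider_face 0.74 300 [[-111.0, 132.1, 20.4], [-3.2, 136.6, 27.0], [107.1, 143.4, 30.5]] ang 0.0
top
  rake_handle 0.88 606 [[-133.8, 250.1, 8.8], [-121.2, 293.5, 68.6], [-108.4, 359.0, 74.8]] ang 89.8
  rake_handle 0.2 12671 [[-118.0, -155.4, 0.7], [-10.4, -12.2, 5.5], [116.5, 154.8, 29.0]] ang 98.2
  rod1 0.76 238 [[-1.7, 122.5, 11.7], [50.7, 128.4, 16.6], [109.5, 134.6, 21.0]] ang 0.1
  rod1 0.7 219 [[-3.0, 100.1, 13.4], [50.2, 105.9, 18.4], [108.8, 111.7, 22.6]] ang 179.9
  rod1 0.49 207 [[-2.0, 88.7, 10.5], [58.8, 93.5, 15.9], [111.3, 99.3, 20.1]] ang 0.1
  rod1 0.49 147 [[-1.2, 114.2, 10.6], [48.2, 118.4, 14.8], [107.8, 122.7, 19.5]] ang 179.8
  divider_face 0.62 340 [[-108.5, 134.1, 20.8], [-2.5, 138.0, 27.7], [111.7, 142.5, 30.8]] ang 180.0
  divider_face 0.21 12 [[-131.4, 249.6, 20.7], [-121.2, 250.2, 25.2], [-110.7, 250.8, 30.2]] ang 179.7
```

View pics/g.png

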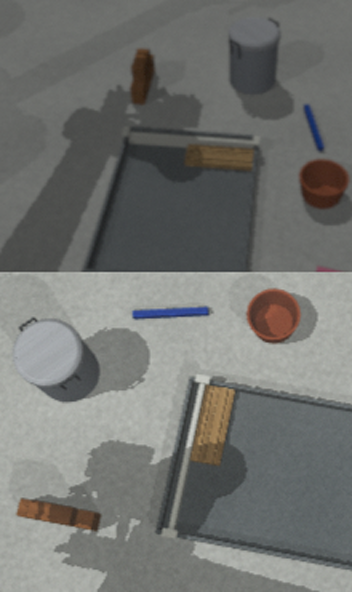

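The picture shows the rake standing upright clear of the tray at (58,513) and the row snug in the far corner at (213,425). The bystanders have not moved. Handing in.

```bash
python3 -c "
from rig import ctrl
print(ctrl.close_job())"
```

```text
the job is handed in; nothing more can be done
None
```

The job is handed in at about 28 s with no verdict shown: in the last pictures the four sticks sit in a closed row in the divider/far-wall corner after a press of about 7 N at the wrist, the divider had not visibly moved, and the rake stands released on its tines clear of the tray.

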